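# Load the test target and stop the lens down on the lens checker

## Task

Get the lens checker ready: slide the glass test target, glass end first, along the checker's stage under the two spring clips and fully home against the stop, so that both clips ride up and snap down into its groove. Then turn only the slim ribbed aperture ring of the lens until its red line stands over the green line on the collar below it, without touching the fixed front ring above it or the collar below it. Let go of everything, and leave the other things on the bench where they are.

Things in the scene. Friction and masses are not known exactly. Their poses are not given: they have to be found in the camera images.
- lens_checker: Fixed grey lens checker, 215 x 120 mm (its own x by y), origin at its underside on the centre line; x axis = the way the target slides in, z up. Its stage is 20 mm above the bench. A grey bridge over the stage (x = 14 to 86 mm, y = -50 to 50 mm, 34 to 42 mm above the bench) carries the lens, whose axis is vertical at x = 50 mm, y = 0
- stage_mouth (a point): Middle of the stage's open front edge: x = -107 mm of the checker, 20 mm above the bench. From here the flat stage runs to the dark end stop, whose face is at x = +72 mm. Guide rails 5 mm high leave a 60 mm wide channel from x = -12 mm on; their mouths flare outward from x = -34 mm
- home (a point): Point on the stage (x = 12 mm of the checker, on the centre line, 20 mm above the bench) where the target's origin lies when the target is fully home; axes as the checker's
- lens_axis (a point): Point on the vertical lens axis at mid-height of the aperture ring, 60 mm above the bench. The lens from below: black collar (68 mm diameter, 42 to 52 mm above the bench), aperture ring (64 mm diameter, 54 to 66 mm), black front ring (54 mm diameter, 68 to 85 mm, top of the lens)
- front_ring: Fixed black front ring above the aperture ring, 54 mm diameter, top 85 mm above the bench; origin on the lens axis 42 mm above the bench. Not to be touched
- scale_collar: Fixed black collar below the aperture ring, 68 mm diameter, from 42 mm to 52 mm above the bench; origin on the lens axis at its underside; white ticks and one green line. Where the green line stands round the lens differs from start to start. Not to be touched
- scale_mark (a point): The green line on the rim of the collar, 34 mm from the lens axis, 50 mm above the bench; y axis points inward to the lens axis
- aperture_ring (a joint): Angle of the slim ribbed steel aperture ring (64 mm diameter, 12 mm high) in rad, growing anticlockwise seen from above, range -1.6 to 1.6; at 0 its red line points to the checker's -y side. Turns stiffly (0.06 N m) and stays where it is left
- ring_index (a point): The red line on the rim of the aperture ring, 32 mm from the lens axis, 60 mm above the bench; y axis points inward to the lens axis
- clip_a (a joint): Angle (rad) of the steel spring clip at y = +18 mm (10 mm wide), hinged on the bridge front; V-shaped nose at x = -8 mm of the checker, upturned lip ends at x = -18 mm, 9 mm above the stage. 0 = empty stage (nose about 2.5 mm above it); about 0.02 = nose down in the home target's groove; 0.12 to 0.15 = riding on the target. Lifting takes about 2 N
- clip_b (a joint): The same for the clip on the -y side (y = -18 mm)
- target_slide: Loose test target, 100 g: a plate 120 x 56 x 6 mm, origin at the centre of its underside, x axis towards its leading (glass) end, whose edge is rounded, z up. A glass window with black bars fills the leading part; a 13 mm wide, 3 mm deep groove runs across it at x = -21 mm; an orange upright fin stands at the rear to grip it by
- slide_fin (a point): Middle of the grip fin's lower part: x = -50 mm of the target, on its centre line, 20 mm above its underside. The fin is 20 mm long (along x), 10 mm thick (along y) and reaches from 6 to 32 mm above the underside
- film_can: Bystander: black film can with grey lid, 34 mm diameter, 50 mm high, origin at its underside
- loupe: Bystander: black eye loupe, 33 mm diameter, 26 mm high, origin at its underside
- lens_cap: Bystander: black lens cap, 52 mm diameter, 11 mm high, origin at its underside
- silver_camera: Bystander: silver and black camera, 70 x 138 x 83 mm, origin at its underside
- screwdriver: Bystander: small screwdriver with yellow handle, 97 mm long, 10 mm thick, origin at its underside

How it is judged:
By the outcome, as a careful person would: the job done as asked, in the order asked, and still so for the second after the job is handed in, with the robot touching nothing.
It also fails if it takes over 51 s, if anything falls off the work surface, if the arm or the gripper's body presses on something with over 40 N, if the wrist force passes 120 N, or if a joint passes its speed limit or range.

## Robot

A 7-joint arm with a two-finger parallel gripper is mounted at the origin on a cart in front of the work surface, level with it; the furniture and walls round the work are solid. World frame = base frame: x ahead of the robot, y to its left, z up, the work surface at z = 0. Lengths are in m, angles in rad, forces in N, time in s.
With the tool pointing down it reaches from about 0.425 to 0.8 m from the base axis. Payload 8.3 kg.
Tool frame: the origin (TCP) lies midway between the tips of the shut fingers; the grasp point (between the pads) lies 19 mm behind it; z points along the fingers, y is the line along which they close (so a half turn about z gives the same grasp; the last joint's range is limited). The gripper opens to 85 mm and grips with 20 to 120 N. Pads are 22 mm wide; open, the fingers measure 114 mm over their backs; the gripper's body (76 mm by 85 mm) begins 54 mm behind the grasp point. The pads swing forward as they close: fully open they stand 13 mm farther back than shut.
Start: joints at [1.056, 0.383, 0.016, 1.37, -0.006, 1.388, -0.046], TCP at [0.273, -0.562, 0.231] pointing down, gripper open.
Joint ranges: [-2.95, 2.95], [-0.25, 2.06], [-1.52, 1.56], [0.18, 2.33], [-1.44, 4.58], [0.02, 2.06], [-3.01, 3.01]. Speed limits (rad/s): [2.39, 2.39, 3.01, 3.01, 3.14, 3.14, 3.14].

## Interface

Orientations are given as a unit quaternion [w, x, y, z].
In Python, from plant import get_obs, camera, sign_off gives the robot as it stands.
- The arm moves only by the tool apply_moves, never from a script. Its argument "increments" is a list of rows, each a list of 2 entries, a list of its own where there are three numbers: the shift along the tool's x, y, z normalised to -1 to 1, where 1 is 0.04 m, then the turn, a rotation vector about the tool's x, y, z normalised to -1 to 1, where 1 is 4 degrees. In form: [[[dx, dy, dz], [ax, ay, az]], ...]. A call has 1 to 20 rows; each row shifts and turns the commanded pose from where the row before left it, along the tool's axes as they then stand; what a row does not reach is not made up. A row lasts 1/10 s, in which the tool goes at most 50 mm and 8.59 degrees, less where a joint would pass 70% of its speed; a pose out of reach is approached as far as the arm can. A call with a number of a shift or a turn outside -1 to 1 is refused whole. A call with a gripper value outside its range is refused whole. "fingers" is the opening, from 0 (shut) to 1 (fully open), set as the call begins (left out, the last holds). The fingers move at their own pace and stop on an object; "force" is the grip in N (left out, the last holds). Time passes only in rows, so rows that do not move let the fingers close. It gives the time, the measured TCP pose, the force, the opening and the grip force at its end, in the units of the state.
- get_obs(): the state, without advancing time (a new reading comes with each control period).
- camera(name): name is "scene" or "top" or "wrist"; returns a dict with "color" (400x640x3 uint8, red, green, blue), "depth" (400x640 float32, m along the optical axis (not along the pixel's ray), 0 where there is no reading), "fovy" (degrees; the focal length in pixels is half the picture's height over the tangent of half this angle, whatever the lens; pixels are square), "cx", "cy" (the principal point, pixels), "k1" (the pictures are not rectified: a ray, as slopes to the right and down, at radius r is drawn at 1 + k1 r^2 times it, then the intrinsics apply), "R" (3x3) and "t" (3): a world point X has camera coordinates R X + t. Camera axes: x right, y down, z forward; pixel columns grow to the right and rows downward; lengths in m; the calibration is good to about 2 mm. A picture is of the moment at which its call begins.
- sign_off(): hands the job in; it is judged then, once.
The state is a dict: "time": time; "q": joint angles; "qvel": joint speeds; "joint_torque": joint torques, N m; "eef_pos": TCP position; "ee_rot": TCP orientation; "force": force on the tool from outside, world axes, zero at the start; "moment": the same for the moment, N m; "width": finger opening in m; "grasp_force": force on a finger pad.
Only numpy, scipy, OpenCV 4.12 (cv2) and the standard library are available. Lean on these libraries where they do the work, as an engineer would, in place of code of your own. Each camera call takes 0.05 s, during which the arm holds its last target. There are 200 camera calls.

## Working session

There is one attempt and no reset: what is moved stays moved. The work goes in short steps, Python scripts to look and compute and a tool call to move; the robot and the scene stay as the last step left them, time stands still between calls to the robot, and variables do not carry over. Pictures are saved under pics/ and viewed, at most 10 in all, crops included, and the job is handed in when it is done.

Besides the shell and the picture viewer there is one more tool, called in YAML: its name, and indented under it one key for each argument. apply_moves: Moves the arm, as the interface text tells. Scaled input: -1 to 1 covers 0.04 m each way for a shift and 4 degrees each way for a turn. Its arguments: {"type":"object","properties":{"increments":{"type":"array","items":{"type":"array"}},"fingers":{"type":"number"},"force":{"type":"number"}},"required":["increments"]}

```bash
ls; mkdir -p pics; cat > h.py <<'E'
import numpy as np, cv2, pickle
from plant import get_obs, camera
def K(c):
    f=200/np.tan(np.radians(c["fovy"])/2); return f
def shot(n,tag):
    c=camera(n); pickle.dump(c,open(f'pics/{tag}.pkl','wb')); cv2.imwrite(f'pics/{tag}.png',c["color"][:,:,::-1]); return c
def load(tag): return pickle.load(open(f'pics/{tag}.pkl','rb'))
def ray(c,u,v):
    f=K(c); d=np.array([(u-c["cx"])/f,(v-c["cy"])/f]); s=d.copy()
    for _ in range(20): s=d/(1+c["k1"]*(s@s))
    R=np.array(c["R"]); return -R.T@np.array(c["t"]), R.T@np.array([s[0],s[1],1])
def onz(c,u,v,z):
    o,d=ray(c,u,v); return o+d*(z-o[2])/d[2]
def dep(c,u,v):
    o,d=ray(c,u,v); return o+d*c["depth"][int(round(v)),int(round(u))]
def proj(c,X):
    p=np.array(c["R"])@X+np.array(c["t"]); s=p[:2]/p[2]; s=s*(1+c["k1"]*(s@s)); return s*K(c)+[c["cx"],c["cy"]]
E
python3 - <<'E'
from h import *
for n in("scene","top","wrist"):
    c=shot(n,n+"0"); print(n,c["fovy"],c["cx"],c["cy"],c["k1"],-np.array(c["R"]).T@c["t"])
a=cv2.imread('pics/scene0.png');b=cv2.imread('pics/top0.png')
o=get_obs();print(o)
E
```

```text
pics
scene 52.42144689890222 322.5800672122323 193.99600529568664 -0.053200090910203224 [ 0.18627566 -0.3279547   0.64440538]
top 45.256322440245 316.990768409837 197.45936868581384 0.0011297223550764566 [0.42677385 0.26335901 1.25604985]
wrist 65.65134099137772 322.4521433569718 197.36646102843096 -0.05623691313487617 [ 0.34678618 -0.52541635  0.37253715]
{'time': 0.15, 'q': array([ 1.05608904,  0.38409295,  0.01637891,  1.37094363, -0.00629029,
        1.38822799, -0.0464862 ]), 'qvel': array([ 1.92430353e-04, -1.71027834e-03,  1.92651394e-04, -4.07169587e-03,
        2.61639835e-04, -7.73102825e-04, -3.59948298e-05]), 'joint_torque': array([ 2.01295312e-03, -6.28153682e+01,  8.45840815e-01, -3.72167373e+01,
        1.67385576e-02,  1.09366933e-02,  5.16138505e-05]), 'eef_pos': array([ 0.27271929, -0.56189802,  0.23046476]), 'ee_rot': array([-7.87275950e-04,  9.74583263e-01,  2.24024118e-01, -1.95730927e-04]), 'force': array([ 0.46025297, -0.54973284,  0.40188694]), 'moment': array([-0.00912307, -0.0103975 ,  0.03743014]), 'grasp_force': 0.0, 'width': 0.08546875422177265}
```

View pics/top0.png

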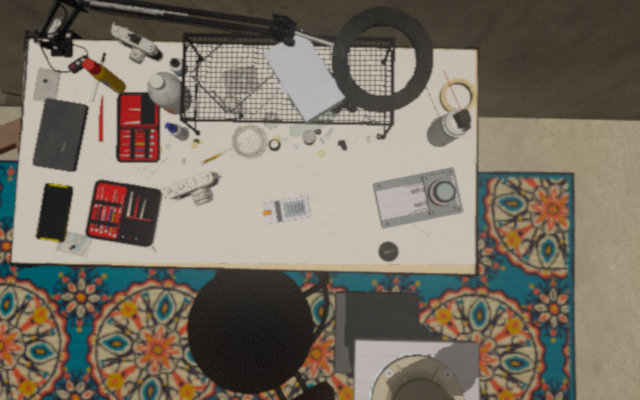

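View pics/scene0.png

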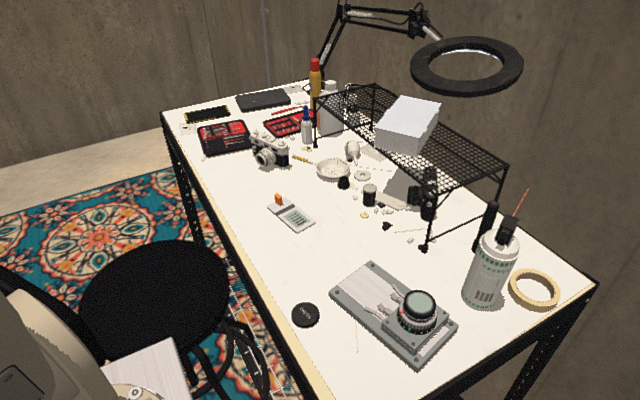

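The top view shows the target at about (287,210) with its fin on the left, the checker at (417,197) with the lens at (441,190), and the lens cap at (388,251). The scene view agrees.

```bash
python3 - <<'E'
from h import *
for tag in("top0","scene0"):
    c=load(tag); im=c["color"]; hsv=cv2.cvtColor(im,cv2.COLOR_RGB2HSV)
    m=cv2.inRange(hsv,(5,150,150),(22,255,255))
    n,l,s,ce=cv2.connectedComponentsWithStats(m)
    for i in range(1,n):
        if s[i,4]>8: print(tag,'orange',s[i],ce[i],onz(c,*ce[i],0.03 if tag=="top0" else .02))
c=load("top0")
for n,u,v,z in [("finL",266,211,.03),("glass end",311,208,.006),("lens",441,190,.085),("cor1",374,182,.02),("cor2",385,226,.02),("cor3",453,168,.02),("cor4",462,211,.02)]:
    print(n,onz(c,u,v,z))
E
```

```text
top0 orange [526 179  10   9  45] [531.17777778 182.31111111] [ 0.5651004  -0.28338984  0.03      ]
top0 orange [532 192  35  38 428] [551.55841121 209.63551402] [ 0.49611922 -0.33492064  0.03      ]
top0 orange [550 207   6   5  21] [552.23809524 209.33333333] [ 0.49693398 -0.33666516  0.03      ]
top0 orange [264 211   6   3  17] [266.64705882 212.05882353] [0.47263106 0.39307668 0.03      ]
top0 orange [520 225  12   9  43] [526.09302326 228.90697674] [ 0.44538711 -0.26952487  0.03      ]
top0 orange [499 229  23  23 209] [512.17703349 238.25358852] [ 0.42078864 -0.23395365  0.03      ]
top0 orange [  3 243   7   6  35] [  5.91428571 245.54285714] [0.37180343 1.05304895 0.03      ]
top0 orange [498 246   6   6  21] [500.42857143 248.14285714] [ 0.3950142  -0.20397992  0.03      ]
top0 orange [525 269   8   3  10] [528.1 270.4] [ 0.34054423 -0.27387489  0.03      ]
top0 orange [542 272   8   5  23] [545.30434783 274.2173913 ] [ 0.33199143 -0.31734377  0.03      ]
top0 orange [557 274   8   2   9] [560.88888889 274.77777778] [ 0.33152665 -0.35676241  0.03      ]
top0 orange [  8 277
[... 7600 characters left out ...]
150609  0.06173489 0.02      ]
scene0 orange [227 371   8   7  10] [230.2 374.4] [0.21449794 0.02590259 0.02      ]
scene0 orange [269 372   7  18  50] [271.52 379.88] [ 0.26850061 -0.01482513  0.02      ]
scene0 orange [238 381   7   9  11] [240.18181818 385.09090909] [0.22209332 0.0015009  0.02      ]
scene0 orange [253 391   7   6  17] [256.82352941 394.29411765] [ 0.23919863 -0.02481322  0.02      ]
finL [0.47529837 0.39481459 0.03      ]
glass end [0.48685578 0.28031908 0.006     ]
lens [ 0.53473079 -0.03798308  0.085     ]
cor1 [0.55739297 0.11876403 0.02      ]
cor2 [0.44437966 0.08873532 0.02      ]
cor3 [ 0.59873184 -0.08549818  0.02      ]
cor4 [ 0.48768392 -0.10911023  0.02      ]
```

```bash
cat > sim.py <<'E'
import numpy as np
def sim(p,yaw,rows):
    p=np.array(p,float)
    for (s,a) in rows:
        y=np.radians(yaw); X=np.array([np.cos(y),np.sin(y),0]);Y=np.array([np.sin(y),-np.cos(y),0])
        p=p+.04*(s[0]*X+s[1]*Y-s[2]*np.array([0,0,1])); yaw-=4*a[2]
    return p,yaw
E
python3 - <<'E'
from sim import *
p,y=[.273,-.562,.2305],25.9
for k in range(2):
    p,y=sim(p,y,[[(1,-.15,0),(0,0,-1)]]*10); print(p,y,np.hypot(*p[:2]))
for k in range(2):
    p,y=sim(p,y,[[(1,0,0),(0,0,-.6)]]*5); print(p,y,np.hypot(*p[:2]))
E
```

```text
[ 0.51468759 -0.24781342  0.2305    ] 65.9 0.571239712593281
[0.49787579 0.14822126 0.2305    ] 105.9 0.5194707359426783
[0.4273048  0.33498197 0.2305    ] 117.90000000000003 0.5429570069961143
[0.31944622 0.50298897 0.2305    ] 129.90000000000006 0.5958555125000516
```

apply_moves:
  increments:
    - [[0.5,0,0],[0,0,-0.5]]
    - [[1,-0.15,0],[0,0,-1]]
    - [[1,-0.15,0],[0,0,-1]]
    - [[1,-0.15,0],[0,0,-1]]
    - [[1,-0.15,0],[0,0,-1]]
    - [[1,-0.15,0],[0,0,-1]]
    - [[1,-0.15,0],[0,0,-1]]
    - [[1,-0.15,0],[0,0,-1]]
    - [[1,-0.15,0],[0,0,-1]]
    - [[1,-0.15,0],[0,0,-1]]
    - [[1,-0.15,0],[0,0,-1]]
    - [[1,-0.15,0],[0,0,-1]]
    - [[1,-0.15,0],[0,0,-1]]
    - [[1,-0.15,0],[0,0,-1]]
    - [[1,-0.15,0],[0,0,-1]]
    - [[1,-0.15,0],[0,0,-1]]
    - [[1,-0.15,0],[0,0,-1]]
    - [[1,-0.15,0],[0,0,-1]]
    - [[0.5,0,0],[0,0,0]]
    - [[0,0,0],[0,0,0]]
  fingers: 1

```text
time: 2.15
eef_pos: [0.5262, 0.0745, 0.2316]
ee_rot: [-0.0, 0.667, 0.745, 0.001]
force: [0.3, 0.5, -0.4]
width: 0.0856
grasp_force: 0.0
```

```bash
python3 - <<'E'
from h import *
o=get_obs();print(o["eef_pos"],o["ee_rot"],o["q"].round(2),o["time"])
c=shot("wrist","w1");print(-np.array(c["R"]).T@c["t"])
E
```

```text
[0.52618199 0.07453238 0.23164981] [-4.79685921e-04  6.66660453e-01  7.45361036e-01  7.33047900e-04] [ 0.27  0.22 -0.55  1.61  0.12  1.34 -0.18] 2.15
[0.51462492 0.15807595 0.37394657]
```

View pics/w1.png

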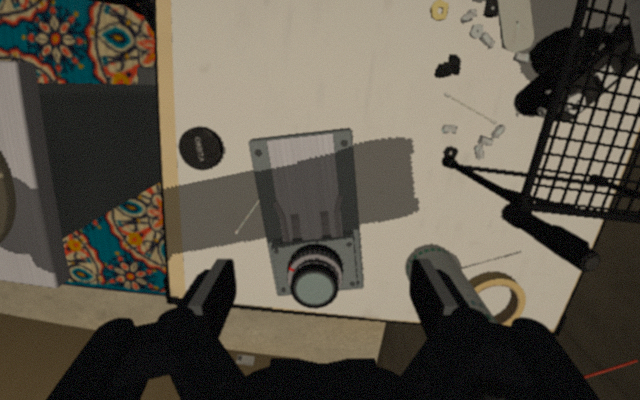

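Wrist view: the checker's front corners are near (250,139) and (352,129), its rear near (278,296) and (361,288). The lens top is near (316,287), with a red line on the ring near (292,265), and the lens cap is at (201,148).

```bash
python3 - <<'E'
from h import *
c=load("w1")
for n,u,v,z in [("f1",250,139,.02),("f2",352,129,.02),("r1",278,296,.02),("r2",361,288,.02),("lens",316,287,.085)]:
    print(n,onz(c,u,v,z).round(4),dep(c,u,v).round(4))
im=cv2.imread('pics/w1.png')
cv2.imwrite('pics/w1c.png',cv2.resize(im[110:310,230:390],None,fx=3.5,fy=3,interpolation=cv2.INTER_CUBIC))
E
```

```text
f1 [0.4386 0.0976 0.02  ] [ 0.4341  0.0941 -0.0005]
f2 [0.5524 0.1215 0.02  ] [ 5.546e-01  1.194e-01 -5.000e-04]
r1 [ 0.4839 -0.1116  0.02  ] [ 0.4821 -0.1275 -0.0009]
r2 [ 0.5946 -0.0861  0.02  ] [ 0.5995 -0.101  -0.0016]
lens [ 0.5305 -0.0454  0.085 ] [ 0.5304 -0.045   0.0855]
```

View pics/w1c.png

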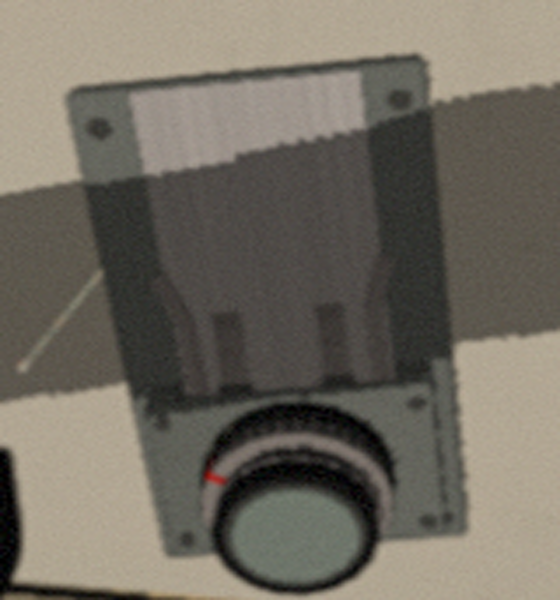

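apply_moves:
  increments:
    - [[0.5,0.1,0],[0,0,0]]
    - [[1,0.2,0],[0,0,0]]
    - [[1,0.2,0],[0,0,0]]
    - [[1,0.2,0],[0,0,0.3]]
    - [[1,0.2,0],[0,0,0]]
    - [[0.6,0,0],[0,0,0]]
    - [[0,0,0],[0,0,0]]

```text
time: 2.9
eef_pos: [0.5421, 0.2794, 0.2307]
ee_rot: [-0.001, 0.676, 0.737, 0.0]
force: [-0.0, 0.2, -0.2]
width: 0.0856
grasp_force: 0.0
```

The crop shows the channel, both clips, and the red line at crop (215,478), which is on the ring's left side. The green line is hidden from this side.

```bash
python3 - <<'E'
from h import *
c=shot("wrist","w2"); im=c["color"]; hsv=cv2.cvtColor(im,cv2.COLOR_RGB2HSV)
m=cv2.inRange(hsv,(5,150,120),(20,255,255))
n,l,s,ce=cv2.connectedComponentsWithStats(m)
for i in range(1,n):
    if s[i,4]>60 and ce[i][0]>150: print(s[i],ce[i],onz(c,*ce[i],.03),dep(c,*ce[i]))
E
```

```text
[259  45  11  21 182] [263.91758242  54.84615385] [0.46958428 0.39384362 0.03      ] [0.46997127 0.39365591 0.03209788]
```

View pics/w2.png

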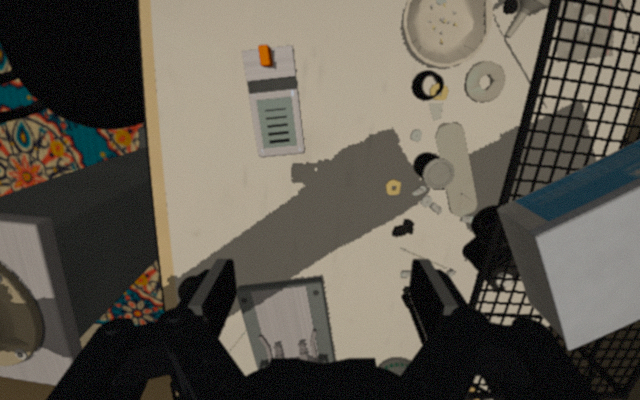

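The target corners are at about (242,50), (293,45), (260,157) and (304,152), with the fin at (264,55) and the groove along (248,85)–(298,81).

```bash
python3 - <<'E'
from h import *
c=load("w2")
P=[onz(c,*p,.006)[:2] for p in [(242,50),(293,45),(260,157),(304,152)]]
a=np.mean(P[:2],0);b=np.mean(P[2:],0)
print(np.round(P,4),a,b,np.linalg.norm(b-a),np.linalg.norm(P[1]-P[0]),np.linalg.norm(P[3]-P[2]))
for d in(b-a,P[2]-P[0],P[3]-P[1],-np.array([-(P[1]-P[0])[1],(P[1]-P[0])[0]])): print(np.degrees(np.arctan2(d[1],d[0])))
# white plate mask rect incl. everything via HSV contours of fin
m=cv2.inRange(cv2.cvtColor(c["color"],cv2.COLOR_RGB2HSV),(5,150,120),(20,255,255))
print(cv2.minAreaRect(np.argwhere(m[:,240:300]>0)[:,::-1].astype(np.float32)))
E
```

```text
[[0.441  0.3991]
 [0.4963 0.4085]
 [0.4641 0.2818]
 [0.5165 0.2923]] [0.46865664 0.403819  ] [0.49028825 0.28706029] 0.11874562263205461 0.056130778393409186 0.05340585303913456
-79.50395433422653
-78.8510948898392
-80.16624961656579
-80.36109333211239
((23.919998168945312, 54.94000244140625), (20.5060977935791, 8.9095458984375), 81.8698959350586)
```

```bash
cat >> h.py <<'E'
from scipy.spatial.transform import Rotation as Ro
def togo(p,yaw):
    o=get_obs(); q=o["ee_rot"]; R=Ro.from_quat([q[1],q[2],q[3],q[0]])
    y=np.radians(yaw); T=Ro.from_matrix(np.array([[np.cos(y),np.sin(y),0],[np.sin(y),-np.cos(y),0],[0,0,-1.]]))
    rv=np.degrees((R.inv()*T).as_rotvec())/4
    print("now",o["eef_pos"].round(4),"yaw",np.degrees(np.arctan2(*R.as_matrix()[[1,0],0])).round(2),"shift(units,cur axes)",(R.inv().apply(np.array(p)-o["eef_pos"])/.04).round(3),"(final axes)",(T.inv().apply(np.array(p)-o["eef_pos"])/.04).round(3),"turn",rv.round(3), "t",o["time"])
E
python3 -c "
from h import *
togo([.470,.394,.010],100.2)"
```

```text
now [0.5431 0.2768 0.2308] yaw 94.84 shift(units,cur axes) [ 3.072 -1.567  5.522] (final axes) [ 3.207 -1.279  5.519] turn [-0.015 -0.006 -1.341] t 2.95
```

apply_moves:
  increments:
    - [[0,0,0],[0,0,-0.7]]
    - [[0,0,0],[0,0,-0.64]]
    - [[0.7,-0.28,0],[0,0,0]]
    - [[0.9,-0.35,0.5],[0,0,0]]
    - [[0.9,-0.35,0.9],[0,0,0]]
    - [[0.7,-0.3,0.9],[0,0,0]]
    - [[0,0,0.7],[0,0,0]]
    - [[0,0,0.5],[0,0,0]]
    - [[0,0,0],[0,0,0]]
    - [[0,0,0],[0,0,0]]
  fingers: 0.6

```text
time: 3.95
eef_pos: [0.4731, 0.3894, 0.0936]
ee_rot: [0.0, 0.643, 0.766, -0.0]
force: [-0.6, 0.1, 0.3]
width: 0.0513
grasp_force: 0.0
```

```bash
python3 -c "
from h import *
togo([.470,.394,.010],100.2)"
```

```text
now [0.4731 0.3894 0.0936] yaw 99.91 shift(units,cur axes) [ 0.129 -0.056  2.09 ] (final axes) [ 0.127 -0.055  2.091] turn [ 0.002  0.012 -0.073] t 3.95
```

apply_moves:
  increments:
    - [[0.13,-0.05,0.3],[0,0,-0.07]]
    - [[0,0,0.6],[0,0,0]]
    - [[0,0,0.6],[0,0,0]]
    - [[0,0,0.4],[0,0,0]]
    - [[0,0,0.15],[0,0,0]]
    - [[0,0,0],[0,0,0]]
    - [[0,0,0],[0,0,0]]

```text
time: 4.65
eef_pos: [0.4694, 0.3964, 0.0123]
ee_rot: [0.0, 0.641, 0.768, 0.001]
force: [0.7, 0.0, 0.2]
width: 0.0513
grasp_force: 0.0
```

```bash
python3 -c "
from h import *
togo([.470,.394,.010],100.2)"
```

```text
now [0.4694 0.3964 0.0123] yaw 100.33 shift(units,cur axes) [-0.062  0.004  0.058] (final axes) [-0.062  0.005  0.058] turn [ 0.019 -0.014  0.032] t 4.65
```

apply_moves:
  increments:
    - [[0,0,0],[0,0,0]]
    - [[0,0,0],[0,0,0]]
    - [[0,0,0],[0,0,0]]
    - [[0,0,0],[0,0,0]]
    - [[0,0,0],[0,0,0]]
    - [[0,0,0],[0,0,0]]
    - [[0,0,0],[0,0,0]]
  fingers: 0
  force: 40

```text
time: 5.35
eef_pos: [0.4694, 0.3961, 0.0121]
ee_rot: [0.0, 0.641, 0.768, 0.001]
force: [0.9, 0.3, 5.1]
width: 0.0091
grasp_force: 40.6
```

```bash
python3 -c "
from h import *
togo([.470,.394,.010],100.2); print(get_obs()['force'])"
```

```text
now [0.4694 0.3961 0.0121] yaw 100.32 shift(units,cur axes) [-0.055  0.004  0.052] (final axes) [-0.055  0.004  0.052] turn [ 0.02  -0.009  0.03 ] t 5.35
[0.86128266 0.26010227 5.13457278]
```

apply_moves:
  increments:
    - [[0,0,-0.4],[0,0,0]]
    - [[0,0,-0.8],[0,0,0]]
    - [[-0.4,0,-0.8],[0,0,0]]
    - [[-0.8,0,0],[0,0,0]]
    - [[-0.8,0,0],[0,0,0]]
    - [[-0.8,0,0],[0,0,0]]
    - [[-0.8,0,0],[0,0,-0.4]]
    - [[-0.5,0,0],[0,0,0]]
    - [[0,0,0],[0,0,0]]
    - [[0,0,0],[0,0,0]]

```text
time: 6.35
eef_pos: [0.4988, 0.2344, 0.0918]
ee_rot: [-0.0, 0.63, 0.776, 0.0]
force: [-0.6, 0.5, -1.6]
width: 0.0094
grasp_force: 39.7
```

```bash
python3 - <<'E'
from h import *
togo([.4863,.153,.032],101.9)
c=shot("wrist","w3")
E
```

```text
now [0.4988 0.2344 0.0918] yaw 101.88 shift(units,cur axes) [-1.928 -0.725  1.495] (final axes) [-1.928 -0.726  1.496] turn [ 0.003 -0.004 -0.006] t 6.35
```

View pics/w3.png

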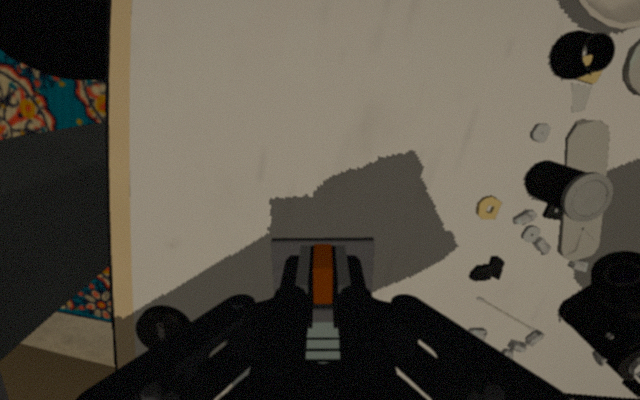

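The target is held straight: its rear edge runs along row 239 from u=272 to u=373, centred on the tool.

```bash
python3 - <<'E'
from h import *
c=load("w1"); d=np.array([.206,-.9785]); n=np.array([.9785,.206]); m=np.array([.4955,.1095])
for nm,cu,cv,z in [("clips",280.5,340,.031),("stage",246,85,.02),("lens",297,535,.085)]:
    p=onz(c,230+cu/3.5,110+cv/3,z)[:2]-m; print(nm,(p@d*1e3-107.5).round(1),(p@n*1e3).round(1))
# lens top disc: depth plateau z~.085
H,W=c["depth"].shape; pts=[]
for v in range(245,315):
    for u in range(285,350):
        if c["depth"][v,u]>0:
            X=dep(c,u,v)
            if .080<X[2]<.090: pts.append((X[0],X[1],u,v))
pts=np.array(pts); (cx,cy),r=cv2.minEnclosingCircle(pts[:,:2].astype(np.float32)); print(cx,cy,r,len(pts))
p=np.array([cx,cy])-m; print(p@d*1e3-107.5,p@n*1e3)
E
```

```text
clips -1.9 -0.3
stage -102.6 -1.0
lens 52.8 0.9
0.528514564037323 -0.04723556339740753 0.02728881873190403 1634
52.66674897605179 0.01722485065461493
```

apply_moves:
  increments:
    - [[-0.4,-0.7,0],[0,0,0]]
    - [[-0.8,0,0.2],[0,0,0]]
    - [[-0.7,0,0.4],[0,0,0]]
    - [[0,0,0.4],[0,0,0]]
    - [[0,0,0.2],[0,0,0]]
    - [[0,0,0],[0,0,0]]
    - [[0,0,0],[0,0,0]]

```text
time: 7.1
eef_pos: [0.487, 0.1562, 0.0438]
ee_rot: [-0.0, 0.629, 0.778, 0.0]
force: [0.1, -0.7, -1.6]
width: 0.0091
grasp_force: 39.7
```

```bash
python3 - <<'E'
from h import *
togo([.4869,.1504,.033],101.9)
c=shot("scene","s4")
cv2.imwrite('pics/s4c.png',cv2.resize(c["color"][200:370,290:470,::-1],None,fx=3.5,fy=3.5,interpolation=cv2.INTER_CUBIC))
E
```

```text
now [0.487  0.1562 0.0438] yaw 102.08 shift(units,cur axes) [-0.143 -0.033  0.27 ] (final axes) [-0.143 -0.032  0.27 ] turn [ 0.006 -0.014  0.045] t 7.1
```

View pics/s4c.png

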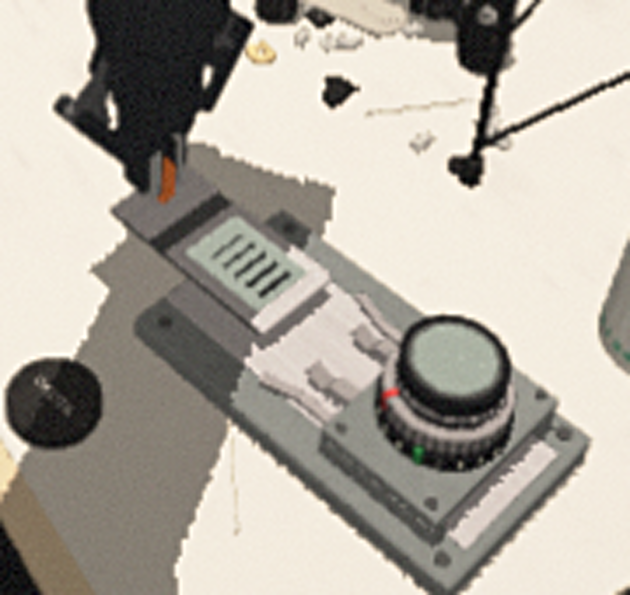

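The crop shows the target aligned ahead of the clips. The red line is at crop (388,397) and the green line at (418,452).

apply_moves:
  increments:
    - [[0,0,0.15],[0,0,0]]
    - [[-0.14,-0.03,0.13],[0,0,0.04]]
    - [[-0.3,0,0],[0,0,0]]
    - [[-0.3,0,0],[0,0,0]]
    - [[-0.3,0,0],[0,0,0]]
    - [[0,0,0],[0,0,0]]
    - [[0,0,0],[0,0,0]]

```text
time: 7.85
eef_pos: [0.4945, 0.1159, 0.0326]
ee_rot: [-0.001, 0.63, 0.777, 0.002]
force: [-0.5, 8.4, 0.8]
width: 0.0091
grasp_force: 40.1
```

```bash
python3 - <<'E'
from h import *
togo([.5182-.206*.04,.0017+.9785*.04,.032],101.9); print(get_obs()['force'],get_obs()['moment'])
c=load("s4"); L=np.array([.5285,-.0472]); im=c["color"].astype(int)[200:370,290:470]
r,g,b=im[...,0],im[...,1],im[...,2]
def ang(P): 
    d=P-L; return np.degrees(np.arctan2(d[1],d[0])),np.linalg.norm(d)
for nm,m,z in [("red",(r>150)&(g<90)&(b<90),.06),("green",(g>r*1.5+20)&(g>b*1.3),.050)]:
    n,l,s,ce=cv2.connectedComponentsWithStats(m.astype(np.uint8))
    for i in range(1,n):
        u,v=ce[i]+[290,200]
        if s[i,4]>3: print(nm,s[i,4],u,v,ang(onz(c,u,v,z)[:2]),dep(c,u,v),ang(dep(c,u,v)[:2]))
E
```

```text
now [0.4945 0.1159 0.0326] yaw 101.9 shift(units,cur axes) [-1.917 -0.008  0.008] (final axes) [-1.917 -0.008  0.014] turn [ 0.023 -0.049 -0.   ] t 7.85
[-0.54514477  8.44649076  0.78413047] [1.6332821  0.21066506 0.07848881]
red 20 337.8 251.2 (np.float64(103.54095884501538), np.float64(0.19156052374604862)) [0.48646892 0.14346571 0.05445613] (np.float64(102.43167308011196), np.float64(0.19524350174188232))
red 6 401.5 312.0 (np.float64(155.26558980037873), np.float64(0.027156050112433234)) [ 0.50078731 -0.03864137  0.06560926] (np.float64(162.83752235402355), np.float64(0.029004190022208016))
green 11 408.9090909090909 329.4545454545455 (np.float64(-150.10034121102274), np.float64(0.03460869452614477)) [ 0.49777146 -0.06506478  0.05138267] (np.float64(-149.82739167268338), np.float64(0.03554424555658511))
```

apply_moves:
  increments:
    - [[-0.25,0,0],[0,0,0]]
    - [[-0.25,0,0],[0,0,0]]
    - [[-0.25,0,0],[0,0,0]]
    - [[-0.25,0,0],[0,0,0]]
    - [[-0.25,0,0],[0,0,0]]
    - [[-0.25,0,0],[0,0,0]]
    - [[-0.15,0,0],[0,0,0]]
    - [[0,0,0],[0,0,0]]
    - [[0,0,0],[0,0,0]]

```text
time: 8.75
eef_pos: [0.5081, 0.0489, 0.0321]
ee_rot: [-0.0, 0.631, 0.776, 0.001]
force: [1.0, 4.5, -0.8]
width: 0.0086
grasp_force: 39.8
```

```bash
python3 - <<'E'
from h import *
togo([.5182-.206*.04,.0017+.9785*.04,.032],101.9); print(get_obs()['force'],get_obs()['moment'])
E
```

```text
now [0.5081 0.0489 0.0321] yaw 101.77 shift(units,cur axes) [-0.206  0.003  0.002] (final axes) [-0.206  0.003  0.002] turn [ 0.011 -0.015 -0.031] t 8.75
[ 0.95446862  4.52845887 -0.79393228] [ 0.91312256 -0.26846788  0.15599367]
```

Riding on the clips freely; advance to the stop in small steps.

apply_moves:
  increments:
    - [[-0.05,0,0],[0,0,0]]
    - [[-0.05,0,0],[0,0,0]]
    - [[-0.05,0,0],[0,0,0]]
    - [[-0.05,0,0],[0,0,0]]
    - [[0,0,0],[0,0,0]]

```text
time: 9.25
eef_pos: [0.5098, 0.0409, 0.0321]
ee_rot: [-0.0, 0.631, 0.776, 0.0]
force: [0.9, 4.4, -1.9]
width: 0.009
grasp_force: 39.8
```

apply_moves:
  increments:
    - [[-0.05,0,0],[0,0,0]]
    - [[-0.05,0,0],[0,0,0]]
    - [[0,0,0],[0,0,0]]

```text
time: 9.55
eef_pos: [0.5098, 0.0403, 0.0321]
ee_rot: [-0.001, 0.63, 0.777, 0.001]
force: [-2.1, 14.0, 1.3]
width: 0.0092
grasp_force: 40.1
```

apply_moves:
  increments:
    - [[-0.06,0,0],[0,0,0]]
    - [[0,0,0],[0,0,0]]
    - [[0,0,0],[0,0,0]]

```text
time: 9.85
eef_pos: [0.5097, 0.0402, 0.0322]
ee_rot: [-0.002, 0.629, 0.777, 0.002]
force: [-3.9, 19.0, 2.3]
width: 0.009
grasp_force: 40.4
```

```bash
python3 - <<'E'
from h import *
print(get_obs()["force"],get_obs()["eef_pos"])
c=shot("scene","s5")
cv2.imwrite('pics/s5c.png',cv2.resize(c["color"][230:370,320:470,::-1],None,fx=4,fy=4,interpolation=cv2.INTER_CUBIC))
E
```

```text
[-3.9338312  19.02682523  2.31529744] [0.50974011 0.04016373 0.03216574]
```

View pics/s5c.png

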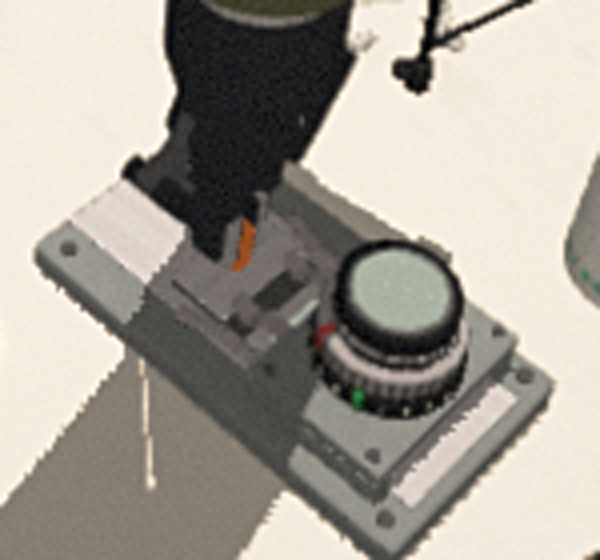

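Target is against the stop with both clips lying in the groove (crop ~(290,275) and (245,320)). Releasing.

apply_moves:
  increments:
    - [[0,0,0],[0,0,0]]
    - [[0,0,0],[0,0,0]]
    - [[0,0,0],[0,0,0]]
    - [[0,0,-0.4],[0,0,0]]
    - [[0,0,-0.9],[0,0,0]]
    - [[0,0,-0.9],[0,0,0]]
    - [[0,0,-0.9],[0,0,0]]
    - [[0,0,-0.9],[0,0,0]]
    - [[0,0,-0.5],[0,0,0]]
    - [[0,0,0],[0,0,0]]
  fingers: 0.4

```text
time: 10.9
eef_pos: [0.5127, 0.0339, 0.2154]
ee_rot: [0.003, 0.632, 0.775, 0.002]
force: [-0.4, 0.2, 0.4]
width: 0.0343
grasp_force: 0.0
```

```bash
python3 - <<'E'
from h import *
L=np.array([.5285,-.0472])
togo([.5285,-.0472,.16],101.9); print(get_obs()["force"])
c=load("top0"); pts=[]
for v in range(80,260):
    for u in range(360,520):
        if c["depth"][v,u]>0: pts.append(dep(c,u,v))
pts=np.array(pts); d=pts[:,:2]-L; r=np.hypot(*d.T); k=(r<.16)&(r>.06)&(pts[:,2]>.06); q=pts[k]
print(k.sum(), q.min(0),q.max(0)) if k.sum() else 0
if k.sum(): i=np.argsort(r[k])[:5]; print(q[i],r[k][i])
w=shot("wrist","w6")
s=shot("scene","s6")
for t in(s,):
    im=t["color"][230:370,320:470,::-1]
    cv2.imwrite('pics/s6c.png',np.hstack([cv2.resize(im,(480,448),interpolation=cv2.INTER_CUBIC),cv2.resize(w["color"][150:400,200:370,::-1],(305,448))]))
E
```

```text
now [0.5127 0.0339 0.2154] yaw 101.67 shift(units,cur axes) [-2.063 -0.03   1.39 ] (final axes) [-2.065 -0.031  1.386] turn [ 0.08   0.028 -0.057] t 10.9
[-0.44534464  0.17715545  0.42154184]
668 [ 0.65522177 -0.08481269  0.06011567] [ 0.68802542 -0.02210247  0.21201654]
[[ 0.65522177 -0.05305518  0.11698494]
 [ 0.65535737 -0.0506467   0.09038529]
 [ 0.6554449  -0.05130298  0.14014871]
 [ 0.65547608 -0.0546639   0.12826297]
 [ 0.6556091  -0.05254935  0.12732948]] [0.12685697 0.12690418 0.12701119 0.12719526 0.12722162]
```

View pics/s6c.png

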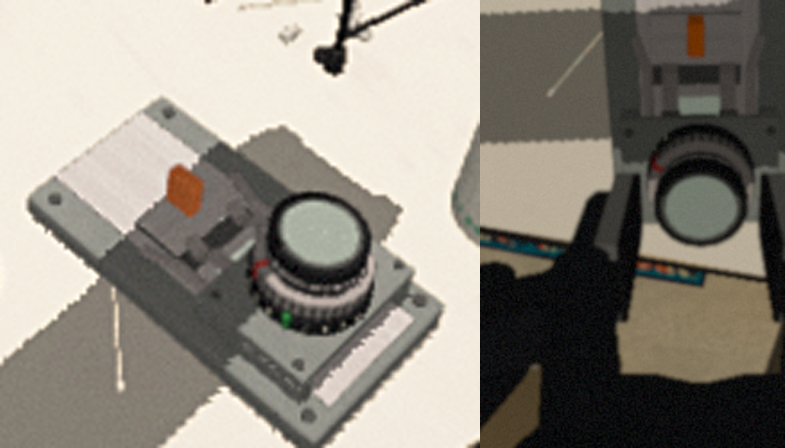

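Target stays home with the clips in the groove. Now refining the lens centre and the mark angles.

```bash
cat > marks.py <<'E'
from h import *
def centre(c,box):
    u0,u1,v0,v1=box; P=[]
    for v in range(v0,v1):
        for u in range(u0,u1):
            if c["depth"][v,u]>0:
                X=dep(c,u,v)
                if .078<X[2]<.092 and np.hypot(X[0]-.5285,X[1]+.0472)<.045: P.append(X)
    P=np.array(P); (x,y),r=cv2.minEnclosingCircle(P[:,:2].astype(np.float32)); return np.array([x,y]),r,P[:,2].mean()
def cyl(c,u,v,L,r):
    o,d=ray(c,u,v); p=o[:2]-L; A=d[:2]@d[:2];B=p@d[:2];C=p@p-r*r; D=B*B-A*C
    t=(-B-np.sqrt(max(D,0)))/A; X=o+t*d; return np.degrees(np.arctan2(X[1]-L[1],X[0]-L[0]))%360, X[2]
def marks(c,box,L):
    u0,u1,v0,v1=box; im=c["color"].astype(int)[v0:v1,u0:u1]; r,g,b=im[...,0],im[...,1],im[...,2]
    for nm,m,R in [("red",(r>90)&(r>2.2*g)&(r>2.2*b),.032),("green",(g>60)&(g>1.6*r)&(g>b*1.3),.034)]:
        n,l,s,ce=cv2.connectedComponentsWithStats(m.astype(np.uint8),connectivity=8)
        for i in range(1,n):
            if s[i,4]>3:
                u,v=ce[i]+[u0,v0]; print(nm,s[i,4],round(u,1),round(v,1),cyl(c,u,v,L,R))
E
python3 - <<'E'
from marks import *
for t,box in(("w6",(240,370,200,310)),("s6",(390,450,270,340)),("s4",(390,450,270,340))):
    c=load(t); L,r,z=centre(c,box); print(t,L,r,z); marks(c,box,L)
E
```

```text
w6 [ 0.5284546  -0.04744619] 0.027405258268117905 0.08479391242363855
red 4 301.5 299.5 (np.float64(130.98181937507266), np.float64(0.17540604332782214))
s6 [ 0.52733463 -0.04759679] 0.02821280062198639 0.0843087383227192
red 6 401.3 312.0 (np.float64(171.72596529985157), np.float64(0.07459149136110887))
green 13 408.8 329.0 (np.float64(210.02697922480306), np.float64(0.05201068539950093))
s4 [ 0.52681351 -0.04724157] 0.028286680579185486 0.08419467219683918
red 9 401.0 312.0 (np.float64(171.969128768139), np.float64(0.0747074906458044))
green 12 409.0 329.2 (np.float64(211.58118462842017), np.float64(0.0521419774625963))
```

```bash
python3 - <<'E'
from marks import *
L=np.array([.5284,-.0474])
for t,box in(("w1",(280,305,255,285)),("w6",(285,312,225,260))):
    c=load(t);u0,u1,v0,v1=box; im=c["color"].astype(float)[v0:v1,u0:u1]; ex=im[...,0]-np.maximum(im[...,1],im[...,2])
    w=np.where(ex>45,ex,0); vv,uu=np.nonzero(w)
    for k in range(len(uu)):
        pass
    u=(w*np.arange(u0,u1)).sum()/w.sum(); v=(w*np.arange(v0,v1)[:,None]).sum()/w.sum()
    P=onz(c,u,v,.066)[:2]-L
    print(t,len(uu),u,v,"top-plane ang",np.degrees(np.arctan2(P[1],P[0])),np.linalg.norm(P),"cyl",cyl(c,u,v,L,.032))
E
python3 -c "
from h import *
togo([.5284,-.0474,.16],91.9); print(get_obs()['q'])"
```

```text
w1 20 290.8021026592455 268.95794681508966 top-plane ang 160.8611467826565 0.029788696095838903 cyl (np.float64(149.88438980784613), np.float64(0.07589630598390879))
w6 16 298.09225874867445 242.77730646871686 top-plane ang 160.28971581737522 0.03016265290554006 cyl (np.float64(153.33686205264974), np.float64(0.07393453343323253))
now [0.5109 0.0337 0.2119] yaw 101.68 shift(units,cur axes) [-2.074  0.017  1.299] (final axes) [-2.042  0.37   1.297] turn [0.004 0.009 2.446] t 11.0
[ 0.4074843   0.19908527 -0.61105122  1.6847138   0.11891297  1.29471276
 -0.02282185]
```

apply_moves:
  increments:
    - [[-0.4,0,0],[0,0,0]]
    - [[-0.8,0,0],[0,0,0]]
    - [[-0.6,0,0],[0,0,0]]
    - [[-0.27,0.02,0.4],[0,0,0]]
    - [[0,0,0.7],[0,0,0.8]]
    - [[0,0,0.2],[0,0,0.8]]
    - [[0,0,0],[0,0,0.85]]
    - [[0,0,0],[0,0,0]]
    - [[0,0,0],[0,0,0]]
  fingers: 1

```text
time: 11.9
eef_pos: [0.528, -0.0464, 0.1591]
ee_rot: [-0.001, 0.694, 0.72, -0.0]
force: [0.3, 0.8, 0.0]
width: 0.0851
grasp_force: 0.0
```

```bash
python3 -c "
from h import *
togo([.5284,-.0474,.050],91.9); print(get_obs()['width'])"
```

```text
now [ 0.528  -0.0464  0.1591] yaw 92.05 shift(units,cur axes) [-0.025  0.014  2.727] (final axes) [-0.024  0.01   2.727] turn [-0.023 -0.004  0.038] t 11.9
0.0850588027951541
```

apply_moves:
  increments:
    - [[-0.02,0.01,0.5],[-0.02,0,0]]
    - [[0,0,0.8],[0,0,0]]
    - [[0,0,0.6],[0,0,0]]
    - [[0,0,0.4],[0,0,0]]
    - [[0,0,0.3],[0,0,0]]
    - [[0,0,0.12],[0,0,0]]
    - [[0,0,0],[0,0,0]]
    - [[0,0,0],[0,0,0]]

```text
time: 12.7
eef_pos: [0.5297, -0.047, 0.052]
ee_rot: [0.001, 0.695, 0.719, 0.001]
force: [0.5, -0.2, 0.5]
width: 0.085
grasp_force: 0.0
```

```bash
python3 - <<'E'
from h import *
togo([.5284,-.0474,.050],91.9); print(get_obs()['force'])
s=shot("scene","s7"); w=shot("wrist","w7")
cv2.imwrite('pics/s7c.png',np.hstack([cv2.resize(s["color"][230:370,320:470,::-1],(480,448),interpolation=cv2.INTER_CUBIC),cv2.resize(w["color"][200:400,240:400,::-1],(305,448))]))
E
```

```text
now [ 0.5297 -0.047   0.052 ] yaw 91.99 shift(units,cur axes) [-0.009 -0.033  0.05 ] (final axes) [-0.009 -0.033  0.05 ] turn [0.038 0.002 0.021] t 12.7
[ 0.48860842 -0.17068851  0.48877444]
```

View pics/s7c.png

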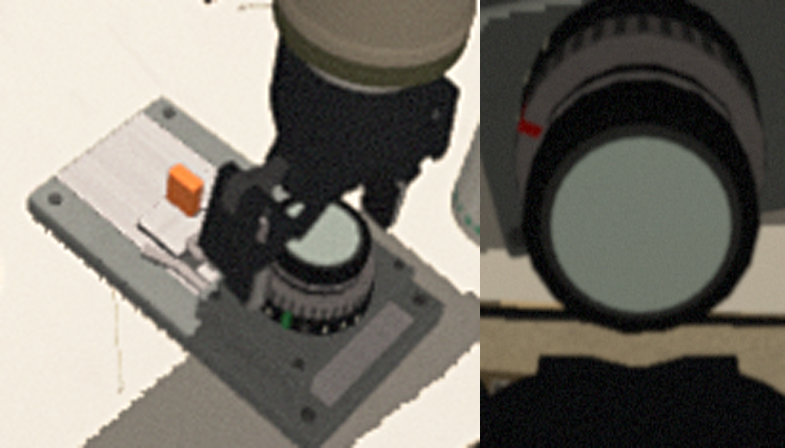

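The fingers straddle the ring, clear of the lens on both sides, with the green line at left-panel (287,320). Closing gently.

apply_moves:
  increments:
    - [[0,-0.03,0.04],[0,0,0]]
    - [[0,0,0],[0,0,0]]
    - [[0,0,0],[0,0,0]]
    - [[0,0,0],[0,0,0]]
    - [[0,0,0],[0,0,0]]
    - [[0,0,0],[0,0,0]]
  fingers: 0.3
  force: 20

```text
time: 13.4
eef_pos: [0.5305, -0.047, 0.0513]
ee_rot: [0.003, 0.695, 0.719, 0.002]
force: [5.5, -0.6, 3.5]
width: 0.0633
grasp_force: 23.0
```

```bash
python3 -c "
from h import *
togo([.5284,-.0474,.050],91.9); o=get_obs();print(o['force'],o['moment'],o['width'],o['grasp_force'])"
```

```text
now [ 0.5305 -0.047   0.0513] yaw 91.97 shift(units,cur axes) [-0.008 -0.053  0.032] (final axes) [-0.008 -0.052  0.032] turn [0.101 0.005 0.018] t 13.4
[ 5.49035659 -0.61954844  3.49867369] [ 0.09386748 -1.30645959  0.05206455] 0.06326362652201126 23.009161949157715
```

apply_moves:
  increments:
    - [[0,0.04,0],[0,0,0]]
    - [[0,0,0],[0,0,-0.5]]
    - [[0,0,0],[0,0,-1]]
    - [[0,0,0],[0,0,-1]]
    - [[0,0,0],[0,0,-1]]
    - [[0,0,0],[0,0,-1]]
    - [[0,0,0],[0,0,-1]]
    - [[0,0,0],[0,0,-1]]
    - [[0,0,0],[0,0,-1]]
    - [[0,0,0],[0,0,-1]]
    - [[0,0,0],[0,0,-1]]
    - [[0,0,0],[0,0,-1]]
    - [[0,0,0],[0,0,-0.5]]
    - [[0,0,0],[0,0,0]]
    - [[0,0,0],[0,0,0]]

```text
time: 14.9
eef_pos: [0.5303, -0.0471, 0.0512]
ee_rot: [0.002, 0.375, 0.927, 0.0]
force: [-2.7, -0.6, 13.5]
width: 0.063
grasp_force: 23.8
```

```bash
cat > m2.py <<'E'
from marks import *
L=np.array([.5284,-.0474])
def exc(c,box,ch,th):
    u0,u1,v0,v1=box; im=c["color"].astype(float)[v0:v1,u0:u1]; o=[i for i in range(3) if i!=ch]
    ex=im[...,ch]-np.maximum(im[...,o[0]],im[...,o[1]]); w=np.where(ex>th,ex,0)
    n,l,s,ce=cv2.connectedComponentsWithStats((w>0).astype(np.uint8),connectivity=8); R=[]
    for i in range(1,n):
        if s[i,4]>3:
            k=w*(l==i); R.append((s[i,4],(k*np.arange(u0,u1)).sum()/k.sum(),(k*np.arange(v0,v1)[:,None]).sum()/k.sum()))
    return R
def rep(tag,cam):
    c=shot(cam,tag); box=(390,450,280,340) if cam=="scene" else (200,440,150,340)
    for n,u,v in exc(c,box,0,45):
        P=onz(c,u,v,.066)[:2]-L; print(cam,"red",n,round(u,1),round(v,1),"top",np.degrees(np.arctan2(P[1],P[0]))%360,np.linalg.norm(P),"cyl",cyl(c,u,v,L,.032))
    for n,u,v in exc(c,box,1,20):
        P=onz(c,u,v,.052)[:2]-L; print(cam,"green",n,round(u,1),round(v,1),"top",np.degrees(np.arctan2(P[1],P[0]))%360,np.linalg.norm(P),"cyl",cyl(c,u,v,L,.034))
E
python3 - <<'E'
from m2 import *
togo([.5284,-.0474,.050],142); o=get_obs();print(o['force'],o['moment'],o['width'],o['grasp_force'])
rep("s8","scene");rep("w8","wrist")
E
```

```text
now [ 0.5303 -0.0471  0.0512] yaw 135.97 shift(units,cur axes) [ 0.029 -0.039  0.029] (final axes) [ 0.033 -0.036  0.029] turn [ 0.025  0.042 -1.508] t 14.9
[-2.66032571 -0.60017689 13.54743382] [0.24921358 0.36159713 0.11672199] 0.0630198390938091 23.83128583431244
scene red 7 408.6 324.2 top 206.25138766159952 0.03625761670528432 cyl (np.float64(204.305412195353), np.float64(0.059733285940959946))
scene green 9 408.5 330.4 top 210.3157336735912 0.03781551502856894 cyl (np.float64(209.19419091446062), np.float64(0.046327325365748906))
wrist red 69 263.0 257.7 top 204.81659156014996 0.029866234002610702 cyl (np.float64(184.61044460992457), np.float64(0.0837134887981137))
wrist green 4 262.2 236.0 top 199.5500043022673 0.03400359961883338 cyl (np.float64(199.66220460954182), np.float64(0.051876584504077256))
wrist green 25 259.7 244.9 top 208.53094977126065 0.03363570158613532 cyl (np.float64(193.02779924457735), np.float64(0.06780143833327457))
```

```bash
python3 - <<'E'
import m2
from m2 import *
for t,cam,bx in(("w8","wrist",(200,440,150,380)),("s6","scene",(390,450,270,340))):
    c=load(t); L,r,z=centre(c,bx); print(t,L,r,z)
    box=(390,450,280,340) if cam=="scene" else (230,300,200,300)
    for ch,th,zz,R in((0,45,.066,.032),(1,20,.052,.034)):
        for n,u,v in exc(c,box,ch,th):
            P=onz(c,u,v,zz)[:2]-L; print(ch,n,round(u,1),round(v,1),(np.degrees(np.arctan2(P[1],P[0]))%360).round(2),np.linalg.norm(P).round(4),cyl(c,u,v,L,R))
c=load("w8"); im=c["color"].astype(int)
g=(im[...,1]-np.maximum(im[...,0],im[...,2])>20)
print([(u,v,tuple(im[v,u])) for v,u in np.argwhere(g) if 250<u<275 and 225<v<260])
E
```

```text
w8 [ 0.52372134 -0.04254821] 0.04457715526223183 0.08477463184149683
0 69 263.0 257.7 217.78 0.0284 (np.float64(175.79336051268), np.float64(0.10108592303807834))
1 4 262.2 236.0 210.67 0.0318 (np.float64(180.62916873891305), np.float64(0.08381285025839308))
1 25 259.7 244.9 220.06 0.0325 (np.float64(179.10797990318525), np.float64(0.09233837849001057))
s6 [ 0.52733463 -0.04759679] 0.02821280062198639 0.0843087383227192
0 12 400.7 312.5 163.34 0.0298 (np.float64(169.46543667562955), np.float64(0.07139462718075107))
1 16 409.0 329.1 210.46 0.0341 (np.float64(210.420171728621), np.float64(0.05178699060850778))
[(np.int64(262), np.int64(235), (np.int64(22), np.int64(48), np.int64(24))), (np.int64(262), np.int64(236), (np.int64(15), np.int64(43), np.int64(22))), (np.int64(263), np.int64(236), (np.int64(3), np.int64(29), np.int64(8))), (np.int64(262), np.int64(237), (np.int64(6), np.int64(38), np.int64(15))), (np.int64(261), np.int64(239), (np.int64(15), np.int64(39), np.int64(16))), (np.int64(260), np.int64(241), (np.int64(20), np.int64(50), np.int64(24))), (np.int64(259), np.int64(242),
[... 1088 characters left out ...]
, np.int64(34))), (np.int64(259), np.int64(246), (np.int64(10), np.int64(62), np.int64(20))), (np.int64(260), np.int64(246), (np.int64(18), np.int64(62), np.int64(23))), (np.int64(258), np.int64(247), (np.int64(28), np.int64(62), np.int64(32))), (np.int64(259), np.int64(247), (np.int64(9), np.int64(61), np.int64(25))), (np.int64(260), np.int64(247), (np.int64(28), np.int64(61), np.int64(19))), (np.int64(258), np.int64(248), (np.int64(30), np.int64(66), np.int64(40))), (np.int64(259), np.int64(248), (np.int64(13), np.int64(54), np.int64(23))), (np.int64(258), np.int64(249), (np.int64(28), np.int64(53), np.int64(30))), (np.int64(259), np.int64(249), (np.int64(23), np.int64(47), np.int64(22)))]
```

apply_moves:
  increments:
    - [[0,0,-0.02],[0,0,-0.5]]
    - [[0,0,0],[0,0,-0.65]]
    - [[0,0,0],[0,0,0]]
    - [[0,0,0],[0,0,0]]

```text
time: 15.4
eef_pos: [0.5303, -0.0471, 0.0513]
ee_rot: [0.002, 0.338, 0.941, 0.0]
force: [0.2, -0.7, 4.5]
width: 0.0629
grasp_force: 23.3
```

```bash
python3 - <<'E'
from m2 import *
togo([.5284,-.0474,.050],142); o=get_obs();print(o['force'],o['moment'],o['width'],o['grasp_force'])
rep("s9","scene");rep("w9","wrist")
E
```

```text
now [ 0.5303 -0.0471  0.0513] yaw 140.53 shift(units,cur axes) [ 0.032 -0.035  0.032] (final axes) [ 0.033 -0.034  0.032] turn [ 0.026  0.037 -0.367] t 15.4
[ 0.19457186 -0.69933498  4.54058778] [ 0.18620623 -0.33277046  0.03952199] 0.06290363193173824 23.254587650299072
scene red 9 410.2 324.5 top 210.28463568954652 0.035487570947741603 cyl (np.float64(209.1980026352809), np.float64(0.06096659816200978))
scene green 13 408.8 329.9 top 210.42494008809987 0.0367166885855681 cyl (np.float64(209.63882619519836), np.float64(0.04797553404217958))
wrist red 71 263.2 257.7 top 209.3730045734583 0.02986815177341357 cyl (np.float64(189.209206335987), np.float64(0.08369794879893942))
wrist green 32 261.6 240.7 top 208.6013520582373 0.03341363489967445 cyl (np.float64(196.995425855733), np.float64(0.06424812744130268))
```

Red and green agree within about 1° in both views. Releasing and rising.

apply_moves:
  increments:
    - [[0,0,0],[0,0,0]]
    - [[0,0,0],[0,0,0]]
    - [[0,0,0],[0,0,0]]
    - [[0,0,0],[0,0,0]]
    - [[0,0,-0.3],[0,0,0]]
    - [[0,0,-0.7],[0,0,0]]
    - [[0,0,-1],[0,0,0]]
    - [[0,0,-1],[0,0,0]]
    - [[0,0,-1],[0,0,0]]
    - [[0,0,0],[0,0,0]]
    - [[0,0,0],[0,0,0]]
  fingers: 1

```text
time: 16.6
eef_pos: [0.5299, -0.0469, 0.2121]
ee_rot: [0.002, 0.337, 0.941, 0.0]
force: [-0.2, 0.3, 0.6]
width: 0.0852
grasp_force: 0.0
```

```bash
python3 - <<'E'
from m2 import *
togo([.5284,-.0474,.050],142); o=get_obs();print(o['force'],o['width'])
rep("s10","scene");rep("w10","wrist")
c=load("w10"); print(centre(c,(200,440,150,380)))
# target: fin in scene vs s6, dep. home = fin still
for t in("s6","s10"):
    c=load(t); m=cv2.inRange(cv2.cvtColor(c["color"],cv2.COLOR_RGB2HSV)[250:320,350:420],(5,140,100),(20,255,255)); print(t,np.argwhere(m>0).mean(0),(m>0).sum())
a=load("s6");b=load("s10"); print(proj(a,np.array([.529,-.047,.06])), np.abs(a["color"][255:320,335:400].astype(int)-b["color"][255:320,335:400]).mean())
E
```

```text
now [ 0.5299 -0.0469  0.2121] yaw 140.57 shift(units,cur axes) [ 0.035 -0.041  4.052] (final axes) [ 0.021 -0.032  4.052] turn [ 0.03   0.053 -0.357] t 16.6
[-0.15401509  0.25295212  0.63884593] 0.08520740346881776
scene red 15 410.7 323.7 top 210.7124621642641 0.03359012466686353 cyl (np.float64(210.24350790401786), np.float64(0.06372096412599582))
scene green 13 408.8 330.0 top 210.4834997192996 0.03672834208768862 cyl (np.float64(209.69927306937237), np.float64(0.04795890214868792))
wrist red 15 293.8 172.9 top 209.55232577288294 0.029889763840184703 cyl (np.float64(189.88128764828065), np.float64(0.10465504706092435))
wrist red 158 203.7 184.4 top 230.84431108841912 0.11607341979485108 cyl (np.float64(177.48798020022974), np.float64(0.25142324063248744))
wrist red 303 206.3 227.1 top 251.71504913205274 0.12781587048998871 cyl (np.float64(188.71987013154754), np.float64(0.25018763613719586))
wrist red 77 229.8 232.8 top 259.31440309892554 0.10897766853909321 cyl (np.float64(196.20230231664783), np.float64(0.23226877499112197))
wrist green 5 291.6 167.6 top 208.6783593951042 0.033631004629564566 cyl (np.float64(199.6900175730105), np.float64(0.07211677168950997))
(array([ 0.52833706, -0.04762261]), 0.027212858200073242, np.float64(0.08492956004169679))
s6 [39.23770492 27.35245902] 122
s10 [38.86666667 27.15833333] 120
[417.26820293 310.48027517] 26.88181459566075
```

```bash
python3 -c "
from plant import sign_off
print(sign_off())"
```

```text
the job is handed in; nothing more can be done
None
```

The target is home against the stop with both clips down in its groove; the ring's red line stands over the green to within about 1° in both camera views. The gripper is open and clear, and the job was handed in at about 17 s; the sign-off gave no verdict.

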